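# Lock up a lino block on the proofing bed

### The job

The cut lino block lies loose on the aluminium proofing bed; lock it up for printing. With one fingertip on each, press the two round buttons of the sliding bar down together, keep both down while you push the bar away until it has squared the block up tight against the back fence, then let both buttons spring fully up so that the bar is locked there. Nothing here is to be picked up: do not touch the block itself, and leave the things round the bed where they are.

Things in the scene. Friction and masses are not known exactly. Their poses are not given: they have to be found in the camera images.
- proof_bed: Proofing bed: aluminium plate fixed on the worktop, 250 mm (its x) by 200 mm (its y). Origin: centre of its underside; x points away from the robot to the back fence, y left, z up. Its flat top is 20 mm above the worktop. A rail 10 mm wide runs along each side, top 30 mm above the worktop. Two slots with toothed edges run along x at y = +28 and -28 mm.
- back_fence_face (a point): Middle of the back fence's face, which looks towards the bar, at x = 100 mm in the bed's frame, 30 mm above the worktop. The fence is a steel strip across the far end of the bed, 14 mm thick, 18 mm high above the bed's top. Axes as the bed's.
- lock_bar (a joint): Position (m) of the sliding lock-up bar along the bed's x: about 0 at the start, growing towards the fence; near 0.060 it holds the block tight against the fence. It slides with about 2.5 N of friction while both buttons are down 4.5 mm or more. With either button up, teeth in notches 12 mm apart lock it, with 3 mm of play; the notch that suits this block spans 0.058 to 0.061.
- bar_face (a point): Middle of the bar's steel face that bears on the block, 30 mm above the worktop. The bar is 46 mm deep (x) and 212 mm wide (y) with its shoes over the rails. Its middle is a grey housing 100 mm wide, top 42 mm above the worktop, carrying both buttons; along its far edge a finger rest (ridge, 100 mm wide) rises to 58 mm above the worktop, its near face 19 mm beyond the button centres.
- left_button_top (a point): Centre of the flat top of the left button (at larger y in the bed's frame): a round black cap 26 mm across, its top 52 mm above the worktop when up. It lies 26 mm nearer the robot, along the bed's x, than the bar's face. The two button centres are 56 mm apart along the bed's y.
- right_button_top (a point): Centre of the flat top of the right button, the same as the left one.
- left_button (a joint): Depth of the left button in m: 0 up, 0.007 fully down. Spring: about 2.7 N at the top, 5.1 N fully down. It frees its side of the bar once pressed deeper than 0.0045.
- right_button (a joint): Depth of the right button, the same as the left one.
- lino_block: The cut lino block, grey lino on a wooden block, 68 mm (its x) by 120 mm (its y) by 22 mm, about 0.2 kg, lying loose and up to 8 degrees askew on the bed between the bar and the back fence. Origin: centre of its underside.
- ink_roller: Bystander: ink roller with a wooden handle, 175 mm long, on the worktop to the left, in front of the hotplate. Origin: centre of its underside.
- ink_tube: Bystander: tube of ink, 134 mm long, on the glass slab to the right of the bed. Origin: centre of its underside.
- pencil: Bystander: pencil, 174 mm long, on the worktop close in front of the bed. Origin: its middle.
- matchbox: Bystander: matchbox, 36 by 53 by 15 mm, on the worktop beside the bed's near left corner. Origin: centre of its underside.

How it is judged:
On the way, in this order (a step that is already met when the one before it is completed fails the run):
1. a finger rests on each button and both are held down together, with the bar still at the open end (value of joint each of left_button, right_button above 0.0042 m and contact force between the fingers and left_button above 0.5 N and contact force between the fingers and right_button above 0.5 N and value of joint lock_bar below 0.03 m), for 0.2 s.
2. the bar has driven the block up to the fence and both buttons are still held down (value of joint each of left_button, right_button above 0.0035 m and contact force between the fingers and left_button above 0.5 N and contact force between the fingers and right_button above 0.5 N and value of joint lock_bar above 0.0565 m), for 0.1 s.
At the end, for the whole second after the job is handed in: The bar is locked in the notch that holds the block (its position 57 to 63 mm), both buttons are back up to within 1.5 mm, and the block lies flat and at rest on the bed, within 3.5 mm of the back fence and square to it within 0.04 rad (value of joint each of left_button, right_button below 0.0015 m and value of joint lock_bar between 0.0572 and 0.063 m and x of lino_block in the frame of back_fence_face above -0.0375 m and z of lino_block in the frame of proof_bed below 0.024 m and angle between the x axis of lino_block and the x axis of proof_bed, either way round below 0.04 rad and linear speed of lino_block below 0.01 m/s); the robot touches nothing.
It fails at once if the block is lifted or tipped off the bed (z of lino_block in the frame of proof_bed above 0.03 m or angle between lino_block's own z axis and vertical above 0.2 rad).
It fails at once if the robot touches the block itself (contact force between any of the fingers, the arm and lino_block above 0.5 N).
It fails at once if a thing round the bed (roller, ink tube, pencil, matchbox) is moved more than 3 cm or lifted (distance of any of ink_roller, ink_tube, pencil, matchbox from where it was at the start of the episode above 0.03 m).
It also fails if it takes over 43 s, if anything falls off the work surface, if the arm or the gripper's body presses on something with over 40 N, if the wrist force passes 120 N, or if a joint passes its speed limit or range.

### The arm

A 7-joint arm with a two-finger parallel gripper is mounted at the origin on a cart in front of the work surface, level with it; the furniture and walls round the work are solid. World frame = base frame: x ahead of the robot, y to its left, z up, the work surface at z = 0. Lengths are in m, angles in rad, forces in N, time in s.
With the tool pointing down it reaches from about 0.4 to 0.85 m from the base axis. Payload 4.5 kg.
Tool frame: the origin (TCP) lies at the very end of the fingers, on their centre line; the grasp point (between the pads) lies 19 mm behind it (tcp_to_grasp is the z of the grasp point in the tool frame, in m); z points along the fingers, y is the line along which they close (so a half turn about z gives the same grasp; the last joint's range is limited). The gripper opens to 88 mm and grips with 3 to 60 N. Pads are 18 mm wide; open, the fingers measure 123 mm over their backs; the gripper's body (75 mm by 187 mm) begins 45 mm behind the grasp point.
Start: joints at [-1.069, 0.689, -0.195, 1.565, 0.157, 0.902, -0.215], TCP at [0.282, 0.558, 0.201] pointing down, gripper open.
Joint ranges: [-3.01, 3.01], [-0.46, 2.08], [-1.47, 1.51], [0.13, 2.56], [-1, 4.14], [0.04, 2.09], [-2.66, 2.66]. Speed limits (rad/s): [2.57, 2.57, 3.14, 3.14, 3.14, 3.14, 3.14].

### API

Orientations are given as a unit quaternion [x, y, z, w].
In Python, from plant import * gives the robot as it stands. The module is installed in compiled form; this text tells all that it offers.
- The arm moves only by the shell command python3 -m jog 'ROWS' [OPENING] [FORCE]. ROWS is JSON, a list that holds one entry, the list of rows, each a list of 6 numbers: the shift along the tool's x, y, z in m, then the turn, a rotation vector about the tool's x, y, z in rad. In form: [[[dx, dy, dz, ax, ay, az], ...]]. A call has 1 to 12 rows; each row shifts and turns the commanded pose from where the row before left it, along the tool's axes as they then stand; what a row does not reach is not made up. A row lasts 1/8 s, in which the tool goes at most 62.5 mm and 10.7 degrees, less where a joint would pass 70% of its speed; a pose out of reach is approached as far as the arm can. A call with a gripper value outside its range is refused whole. OPENING is the finger opening in m, from 0 to 0.0881, set as the call begins (- or left out, the last holds). The fingers move at their own pace and stop on an object; FORCE is the grip in N (left out, the last holds). Time passes only in rows, so rows that do not move let the fingers close. It gives the time, the measured TCP pose, the force, the opening and the grip force at its end, in the units of the state.
- get_state(): the state, without advancing time (a new reading comes with each control period).
- snapshot(name): name is "side" or "top" or "wrist"; returns a dict with "frame" (384x512x3 uint8, red, green, blue), "mtx" (3x3 intrinsics, pixels), "xyz" and "orientation" of the camera in the world; the wrist camera has in their place "mount" (4x4, takes a point from camera to tool coordinates, whose origin is the TCP and whose axes are the flange's). Camera axes: x right, y down, z forward; pixel columns grow to the right and rows downward; lengths in m; the calibration is good to about 2 mm. A picture is of the moment at which its call begins: read the wrist's pose just before it. There is no depth.
- finish_job(): hands the job in; it is judged then, once.
The state is a dict: "clock": time; "q": joint angles; "qd": joint speeds; "joint_torque": joint torques, N m; "tool_pos": TCP position; "eef_rot": TCP orientation; "contact_force": force on the tool from outside, world axes, zero at the start; "moment": the same for the moment, N m; "opening": opening from 0.0 (shut) to 1.0 (fully open); "finger_force": force on a finger pad.
Only numpy, scipy, OpenCV 4.12 (cv2) and the standard library are available. Lean on these libraries where they do the work, as an engineer would, in place of code of your own. Each camera call takes 0.05 s, during which the arm holds its last target. There are 200 camera calls.

## Working session

There is one attempt and no reset: what is moved stays moved. The work goes in short steps, Python scripts to look and compute and a shell command to move; the robot and the scene stay as the last step left them, time stands still between calls to the robot, and variables do not carry over. Pictures are saved under pics/ and viewed, at most 12 in all, crops included, and the job is handed in when it is done.

```bash
mkdir -p pics; python3 - <<'E'
from plant import *
import cv2
s=get_state();print(s)
for n in("top","side"):
    d=snapshot(n);cv2.imwrite(f"pics/{n}0.png",d["frame"][:,:,::-1]);print(n,d["mtx"],d["xyz"],d["orientation"])
E
```

```text
{'clock': 0.0, 'q': array([-1.06923255,  0.6899789 , -0.19453142,  1.56633542,  0.15733411,
        0.90247224, -0.21511114]), 'qd': array([ 3.05923049e-04,  1.28858148e-03,  8.40541308e-05, -5.98260674e-04,
        4.26414759e-04,  1.13793801e-03, -5.51555421e-04]), 'joint_torque': array([ 8.39677559e-04, -5.27554071e+01, -1.26672439e+00, -1.53435820e+01,
       -5.26903197e-02,  6.62354840e-03,  1.72882551e-04]), 'tool_pos': array([0.28154422, 0.55722557, 0.200516  ]), 'eef_rot': array([ 2.31703412e-01,  9.72786061e-01, -8.88082355e-04, -1.38315045e-04]), 'contact_force': array([0.02119681, 0.11422474, 0.62942288]), 'moment': array([-0.0215192 , -0.06743538,  0.0049109 ]), 'finger_force': 0.0, 'opening': 0.9991923565396206}
top [[483.2951553    0.         254.03487844]
 [  0.         483.2951553  189.4920765 ]
 [  0.           0.           1.        ]] [ 0.36954176 -0.21862756  1.25170388] [-0.69524848  0.71392486 -0.05904734  0.0587729 ]
side [[350.80030091   0.         252.01416272]
 [  0.         350.80030091 192.64819073]
 [  0.           0.           1.        ]] [ 0.46045265 -0.99317951  0.54340024] [ 0.87490027 -0.05084551  0.02568845 -0.48094111]
```

View pics/top0.png

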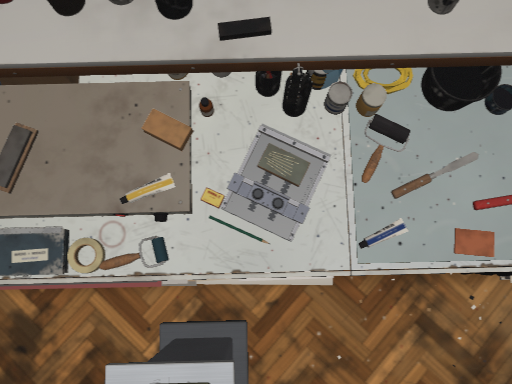

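View pics/side0.png

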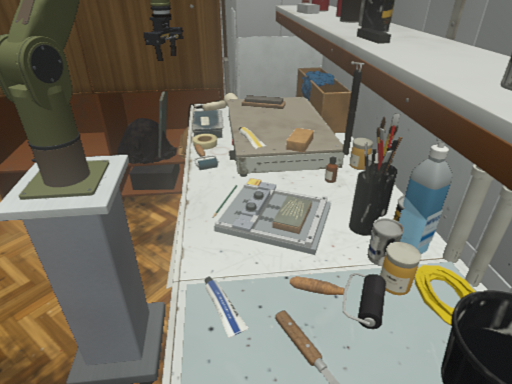

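The bed is at about (275,182) in the top view, yawed clockwise, with the buttons near (258,193) and (279,203). Next I measure these precisely.

```bash
cat > h.py <<'E'
from plant import *
import cv2, numpy as np
from scipy.spatial.transform import Rotation as R
def ray(d,u,v,z):
    r=R.from_quat(d["orientation"]).apply(np.linalg.inv(d["mtx"])@[u,v,1]); c=np.array(d["xyz"])
    return c+r*(z-c[2])/r[2]
def darkblobs(img,box,thr,amin):
    x0,y0,x1,y1=box; g=cv2.cvtColor(img,cv2.COLOR_RGB2GRAY)[y0:y1,x0:x1]
    n,l,st,c=cv2.connectedComponentsWithStats((g<thr).astype(np.uint8))
    return [(c[i]+[x0,y0],st[i]) for i in range(1,n) if st[i][4]>=amin]
E
python3 - <<'E'
from h import *
d=snapshot("top");f=d["frame"]
for c,st in darkblobs(f,(225,170,315,235),75,15): print(c,st,ray(d,*c,.05))
cr=f[115:245,200:340,::-1]
cv2.imwrite("pics/c1.png",cv2.resize(cr,None,fx=5,fy=4.6 if 0 else 4.6,interpolation=cv2.INTER_CUBIC))
E
```

```text
[281.72058824 177.85294118] [40  0 34 17 68] [ 0.5998624  -0.29262874  0.05      ]
[257.10769231 193.55384615] [27 18 11 11 65] [ 0.56128833 -0.22924134  0.05      ]
[277.18181818 203.13636364] [47 28 11 11 66] [ 0.53560581 -0.27892831  0.05      ]
[237.15151515 228.90909091] [ 0 53 27 12 66] [ 0.47358673 -0.17717808  0.05      ]
```

View pics/c1.png

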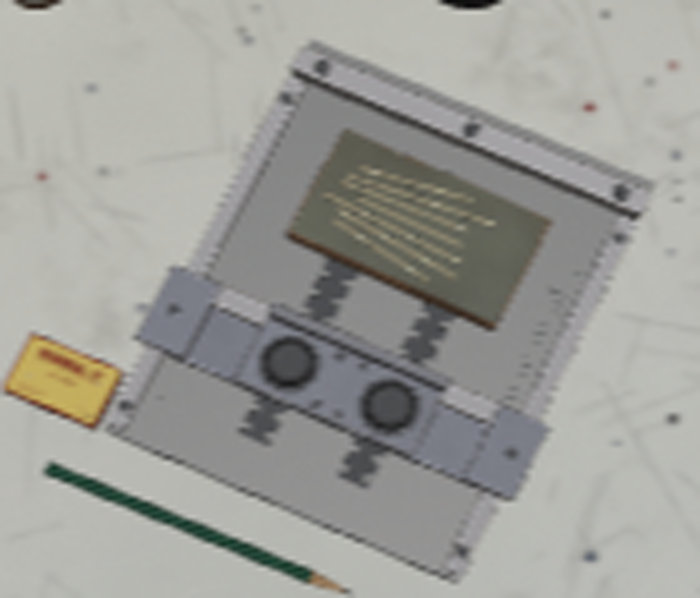

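```bash
python3 - <<'E'
from h import *
d=snapshot("top");s=get_state()
P=lambda u,v,z:ray(d,200+u/5,115+v/4.6,z)
def yaw(a,b): v=a-b; return np.degrees(np.arctan2(v[1],v[0]))-90
print("fence",yaw(P(313,42,.038),P(650,186,.038)),"near edge",yaw(P(108,428,.02),P(458,580,.02)),"ridge",yaw(P(272,308,.058),P(445,385,.058)))
print("fence pts",P(313,42,.038),P(650,186,.038))
Rt=R.from_quat(s["eef_rot"]); print(Rt.as_matrix())
m=np.array([.5485,-.2541,.2]); print("mid tool shift",Rt.inv().apply(m-s["tool_pos"]))
print("clock",s["clock"])
E
```

```text
fence -27.301263570445727 near edge -26.83759234659164 ridge -27.71892832105916
fence pts [ 0.74595176 -0.24867532  0.038     ] [ 0.65761752 -0.41981052  0.038     ]
[[-8.92599177e-01  4.50850926e-01 -3.90164736e-04]
 [ 4.50851086e-01  8.92598647e-01 -9.77058004e-04]
 [-9.22469907e-05 -1.04802736e-03 -9.99999447e-01]]
mid tool shift [-0.60407307 -0.60412582  0.00153308]
clock 0.2
```

```bash
python3 -m jog '[[[-0.036,-0.036,0,0,0,0],[-0.036,-0.036,0,0,0,0],[-0.036,-0.036,0,0,0,0],[-0.036,-0.036,0,0,0,0],[-0.036,-0.036,0,0,0,0],[-0.036,-0.036,0,0,0,0],[-0.036,-0.036,0,0,0,0],[-0.036,-0.036,0,0,0,0],[-0.036,-0.036,0,0,0,0],[-0.036,-0.036,0,0,0,0],[-0.036,-0.036,0,0,0,0],[-0.036,-0.036,0,0,0,0]]]' 0.04 20
python3 -m jog '[[[-0.036,-0.036,0,0,0,0],[-0.036,-0.036,0,0,0,0.009],[-0.036,-0.036,0,0,0,0],[-0.036,-0.036,0,0,0,0],[-0.028,-0.028,0,0,0,0],[0,0,0,0,0,0],[0,0,0,0,0,0],[0,0,0,0,0,0]]]'
python3 - <<'E'
from h import *
s=get_state();d=snapshot("wrist");print(s["tool_pos"],s["eef_rot"],s["opening"],s["contact_force"],d["mtx"],d["mount"])
cv2.imwrite("pics/w1.png",d["frame"][:,:,::-1])
t=snapshot("top");cv2.imwrite("pics/t1.png",t["frame"][:,:,::-1])
E
```

```text
clock: 1.7
tool_pos: [0.4731, -0.0241, 0.2014]
eef_rot: [0.232, 0.973, 0.0, 0.0]
contact_force: [0.1, 0.0, 0.8]
opening: 0.453
finger_force: 0.0
clock: 2.7
tool_pos: [0.5473, -0.252, 0.2014]
eef_rot: [0.235, 0.972, 0.0, -0.0]
contact_force: [1.2, 0.1, 0.1]
opening: 0.456
finger_force: 0.0
[ 0.54732178 -0.2519969   0.20137551] [ 2.34877816e-01  9.72024734e-01  4.99670784e-04 -2.81162927e-04] 0.45594305648518274 [1.23450549 0.12783638 0.09779654] [[290.59648415   0.         255.02453551]
 [  0.         290.59648415 187.72092684]
 [  0.           0.           1.        ]] [[-2.29763214e-04 -9.60291643e-01 -2.78998043e-01  7.22167484e-02]
 [ 9.99999973e-01 -2.33299158e-04 -2.05305271e-05  2.36334983e-04]
 [-4.53747148e-05 -2.78998040e-01  9.60291670e-01 -1.84200970e-01]
 [ 0.00000000e+00  0.00000000e+00  0.00000000e+00  1.00000000e+00]]
```

View pics/w1.png

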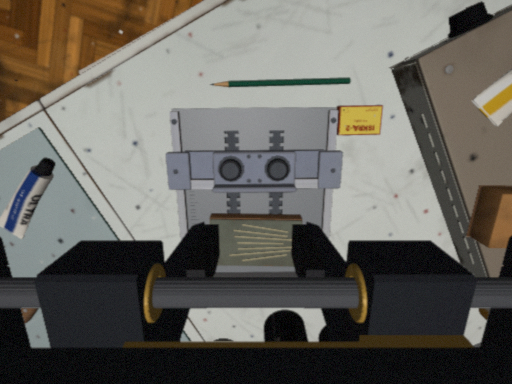

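The wrist view shows the buttons at (230,168) and (277,168) and the fingertips near (210,225) and (300,225). I measure the buttons from this view.

```bash
cat >> h.py <<'E'
def wray(s,d,u,v,z):
    M=np.array(d["mount"]); r=R.from_quat(s["eef_rot"])
    p=np.array(s["tool_pos"])+r.apply(M[:3,3]); q=r.apply(M[:3,:3]@(np.linalg.inv(d["mtx"])@[u,v,1]))
    return p+q*(z-p[2])/q[2]
E
python3 - <<'E'
from h import *
s=get_state();d=snapshot("wrist");f=d["frame"];P=[]
for c,st in darkblobs(f,(212,150,298,186),65,40):
    p=wray(s,d,*c,.051);print(c,st,p); 
    if st[4]>200:P.append(p)
P=np.array(P);m=P.mean(0);v=P[1]-P[0];print(m,np.linalg.norm(v),np.degrees(np.arctan2(v[1],v[0]))-90)
print("top mid .5485 -.2541; tool shift",R.from_quat(s["eef_rot"]).inv().apply(m-s["tool_pos"]))
# bed near edge yaw
print(wray(s,d,171,109,.02)-wray(s,d,338,108,.02))
M=np.linalg.inv(d["mount"])
for y in(.02,.0285,.0375,-.02,-.0285,-.0375):
    c=M@[0,y,0,1];print(y,(d["mtx"]@(c[:3]/c[2]))[:2])
cv2.imwrite("pics/w2.png",cv2.resize(f[140:260,180:330,::-1],None,fx=5,fy=5,interpolation=cv2.INTER_CUBIC))
E
```

```text
[230.96825397 167.90079365] [  7   8  24  23 252] [ 0.53523811 -0.27772855  0.051     ]
[277.59917355 167.69834711] [ 55   8  23  22 242] [ 0.56010096 -0.2288512   0.051     ]
[259.34586466 184.60150376] [  3  34  80   2 133] [ 0.56867223 -0.25729697  0.051     ]
[ 0.54766954 -0.25328987  0.051     ] 0.054837547489534434 -26.961464508421578
top mid .5485 -.2541; tool shift [-0.00062989 -0.00063854  0.1505003 ]
[-0.09168882 -0.1808953   0.        ]
0.02 [284.18578588 214.19819607]
0.0285 [296.72204496 214.19530033]
0.0375 [309.9957557  214.19223424]
-0.02 [225.19192904 214.211823  ]
-0.0285 [212.65579897 214.21471871]
-0.0375 [199.38227412 214.21778475]
```

View pics/w2.png

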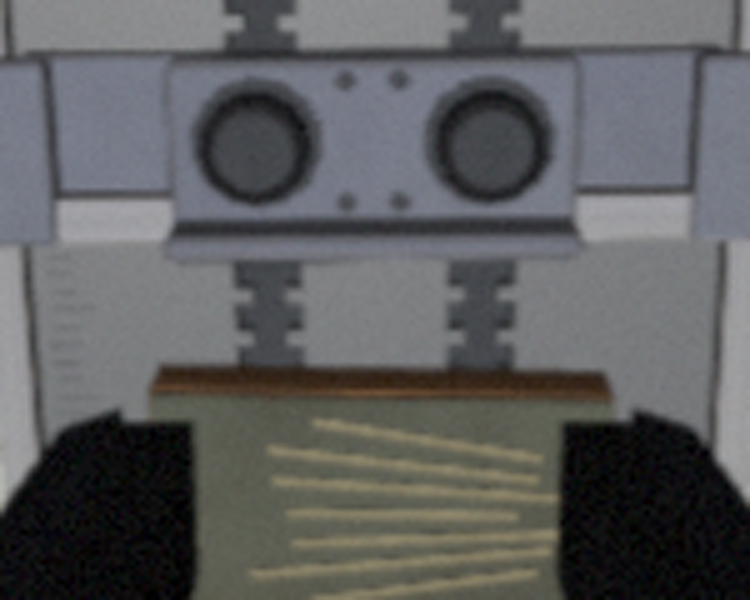

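```bash
python3 -m jog '[[[0,-0.0005,0.035,0,0,0],[0,0,0.035,0,0,0],[0,0,0.035,0,0,0],[0,0,0.02,0,0,0],[0,0,0.012,0,0,0],[0,0,0,0,0,0],[0,0,0,0,0,0]]]' 0.039
python3 - <<'E'
from h import *
s=get_state();d=snapshot("wrist");t=snapshot("side");print(s["tool_pos"],s["eef_rot"],s["contact_force"])
a=cv2.resize(d["frame"][120:300,156:356,::-1],(400,360),interpolation=cv2.INTER_CUBIC)
b=cv2.resize(t["frame"][160:250,200:300,::-1],(400,360),interpolation=cv2.INTER_CUBIC)
cv2.imwrite("pics/w3.png",np.hstack([a,b]))
E
```

```text
clock: 3.72
tool_pos: [0.5479, -0.2546, 0.0652]
eef_rot: [0.236, 0.972, -0.0, 0.001]
contact_force: [-0.1, -0.6, 0.7]
opening: 0.442
finger_force: 0.0
[ 0.54789719 -0.25455702  0.06520751] [ 2.36109195e-01  9.71726153e-01 -3.92426448e-05  8.53879513e-04] [-0.08268513 -0.56725518  0.65443748]
```

View pics/w3.png

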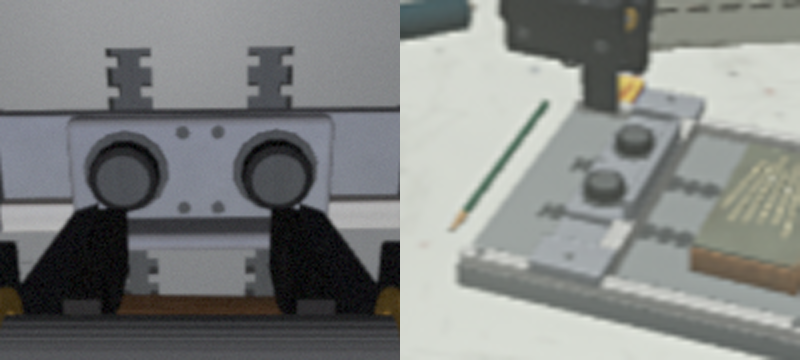

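```bash
python3 - <<'E'
from h import *
s=get_state();t=snapshot("side");r=R.from_quat(s["eef_rot"])
for o in([0,-.028,0],[0,.028,0],[.009,-.028,0],[-.009,-.028,0],[-.009,-.037,0],[0,-.028,.014]):
    p=s["tool_pos"]+r.apply(o);c=R.from_quat(t["orientation"]).inv().apply(p-t["xyz"]);u=t["mtx"]@(c/c[2]);print(o,u[:2],"crop",(u[0]-200)*4+400,(u[1]-160)*4)
E
```

```text
[0, -0.028, 0] [249.91952943 200.37814476] crop 599.6781177181886 161.51257904563647
[0, 0.028, 0] [257.71677485 189.10552416] crop 630.8670993957749 116.42209664014024
[0.009, -0.028, 0] [246.51299771 199.67606155] crop 586.0519908316888 158.70424619887626
[-0.009, -0.028, 0] [253.34765455 201.08467835] crop 613.3906181826711 164.33871341135819
[-0.009, -0.037, 0] [252.04371772 203.01694329] crop 608.1748708757324 172.0677731689475
[0, -0.028, 0.014] [249.97018172 205.08035972] crop 599.8807268746841 180.32143886907716
```

The wrist and side views suggest the fingertips may sit about 30 mm higher than the nominal TCP. I'll go down carefully and watch the force.

```bash
python3 -m jog '[[[0,0,0.005,0,0,0],[0,0,0.005,0,0,0],[0,0,0,0,0,0],[0,0,0,0,0,0]]]'
python3 -m jog '[[[0,0,0.003,0,0,0],[0,0,0,0,0,0],[0,0,0,0,0,0]]]'
python3 -m jog '[[[0,0,0.003,0,0,0],[0,0,0,0,0,0],[0,0,0,0,0,0]]]'
python3 - <<'E'
from h import *
s=get_state();t=snapshot("side");d=snapshot("wrist");print(s["tool_pos"],s["eef_rot"],s["contact_force"])
a=cv2.resize(d["frame"][120:300,156:356,::-1],(400,360),interpolation=cv2.INTER_CUBIC)
b=cv2.resize(t["frame"][160:250,200:300,::-1],(400,360),interpolation=cv2.INTER_CUBIC)
cv2.imwrite("pics/w4.png",np.hstack([a,b]))
E
```

```text
clock: 4.38
tool_pos: [0.5471, -0.2544, 0.0542]
eef_rot: [0.236, 0.972, 0.0, -0.0]
contact_force: [0.2, -0.5, 0.3]
opening: 0.446
finger_force: 0.0
clock: 4.75
tool_pos: [0.5472, -0.2544, 0.0513]
eef_rot: [0.236, 0.972, 0.0, 0.0]
contact_force: [-1.0, -0.3, -0.0]
opening: 0.439
finger_force: 0.0
clock: 5.12
tool_pos: [0.5471, -0.2544, 0.0483]
eef_rot: [0.236, 0.972, 0.0, -0.0]
contact_force: [0.1, 0.2, 0.1]
opening: 0.442
finger_force: 0.0
[ 0.54710791 -0.25440897  0.04825292] [ 2.36106640e-01  9.71727149e-01  1.81990997e-05 -4.77515542e-05] [0.08601513 0.1570819  0.07747536]
```

View pics/w4.png

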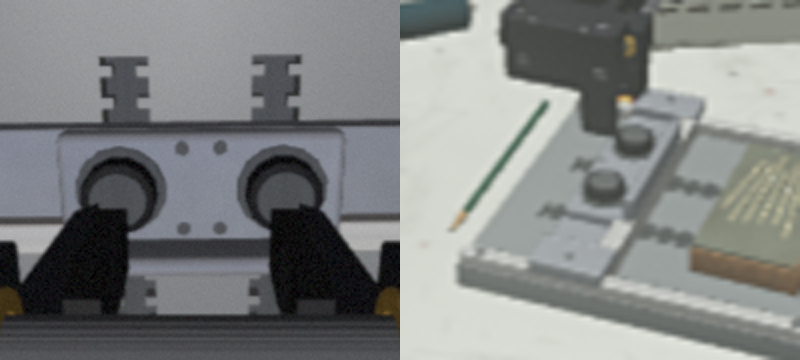

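The fingers really do end about 30 mm above the reported TCP: at 0.048 there is no contact, and in the side view the tip at (600,134) is about 45 px above the button. I widen the fingers a little and keep going down.

```bash
python3 -m jog '[[[-0.001,0.001,0.008,0,0,0],[0,0,0.008,0,0,0],[0,0,0.006,0,0,0],[0,0,0,0,0,0],[0,0,0,0,0,0]]]' 0.047
python3 -m jog '[[[0,0,0.003,0,0,0],[0,0,0,0,0,0],[0,0,0,0,0,0]]]'
python3 -m jog '[[[0,0,0.003,0,0,0],[0,0,0,0,0,0],[0,0,0,0,0,0]]]'
```

```text
clock: 5.85
tool_pos: [0.5486, -0.254, 0.0263]
eef_rot: [0.236, 0.972, 0.0, 0.0]
contact_force: [-0.0, -0.7, -0.3]
opening: 0.531
finger_force: 0.0
clock: 6.22
tool_pos: [0.5485, -0.254, 0.0234]
eef_rot: [0.236, 0.972, 0.0, 0.0]
contact_force: [0.4, 0.8, 0.0]
opening: 0.532
finger_force: 0.0
clock: 6.6
tool_pos: [0.5485, -0.254, 0.0202]
eef_rot: [0.236, 0.972, 0.0, -0.0]
contact_force: [0.2, 1.0, 0.8]
opening: 0.532
finger_force: 0.0
```

```bash
python3 -m jog '[[[0,0,0.0025,0,0,0],[0,0,0,0,0,0],[0,0,0,0,0,0]]]'
python3 - <<'E'
from h import *
s=get_state();t=snapshot("side");d=snapshot("wrist");print(s["tool_pos"],s["contact_force"],s["moment"])
a=cv2.resize(d["frame"][120:300,156:356,::-1],(400,360),interpolation=cv2.INTER_CUBIC)
b=cv2.resize(t["frame"][160:250,200:300,::-1],(400,360),interpolation=cv2.INTER_CUBIC)
cv2.imwrite("pics/w5.png",np.hstack([a,b]))
E
```

```text
clock: 6.98
tool_pos: [0.5485, -0.2539, 0.0177]
eef_rot: [0.236, 0.972, 0.0, -0.0]
contact_force: [-0.7, 0.7, -0.8]
opening: 0.531
finger_force: 0.0
[ 0.54848816 -0.2539369   0.01774004] [-0.72320215  0.73010841 -0.80403053] [ 0.05486893 -0.00718904  0.04558634]
```

View pics/w5.png

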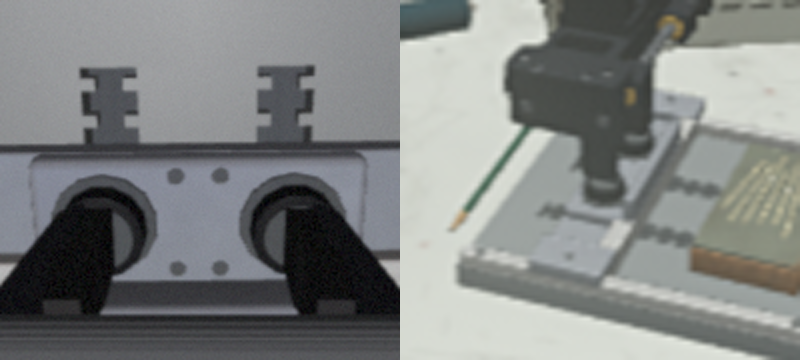

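The tips are now just above the caps, with the flat ends at crop x≈98 and 300 against cap centres at 103 and 297. I narrow slightly and press.

```bash
python3 -m jog '[[[0,0,0.0025,0,0,0],[0,0,0,0,0,0],[0,0,0,0,0,0]]]' 0.045
python3 -m jog '[[[0,0,0.002,0,0,0],[0,0,0,0,0,0],[0,0,0,0,0,0]]]'
python3 -m jog '[[[0,0,0.002,0,0,0],[0,0,0,0,0,0],[0,0,0,0,0,0]]]'
```

```text
clock: 7.45
tool_pos: [0.5484, -0.2539, 0.0152]
eef_rot: [0.236, 0.972, 0.0, -0.0]
contact_force: [0.3, -0.3, -0.1]
opening: 0.508
finger_force: 0.0
clock: 7.82
tool_pos: [0.5485, -0.254, 0.0137]
eef_rot: [0.236, 0.972, -0.0, 0.0]
contact_force: [-1.6, 1.6, 4.8]
opening: 0.51
finger_force: 2.7
clock: 8.2
tool_pos: [0.5485, -0.254, 0.0119]
eef_rot: [0.236, 0.972, -0.0, 0.0]
contact_force: [-0.9, 0.7, 6.5]
opening: 0.511
finger_force: 3.3
```

```bash
python3 -m jog '[[[0,0,0.0025,0,0,0],[0,0,0.0015,0,0,0],[0,0,0,0,0,0],[0,0,0,0,0,0],[0,0,0,0,0,0],[0,0,0,0,0,0]]]'
python3 -m jog '[[[0,0,0.0015,0,0,0],[0,0,0,0,0,0],[0,0,0,0,0,0],[0,0,0,0,0,0]]]'
```

```text
clock: 8.95
tool_pos: [0.5486, -0.254, 0.0083]
eef_rot: [0.236, 0.972, -0.0, 0.0]
contact_force: [-2.3, 1.0, 8.9]
opening: 0.512
finger_force: 4.6
clock: 9.45
tool_pos: [0.5501, -0.2548, 0.008]
eef_rot: [0.236, 0.972, -0.0, 0.002]
contact_force: [-2.0, 1.2, 15.7]
opening: 0.511
finger_force: 8.0
```

Both buttons are bottomed at about 16 N. Now I push.

```bash
python3 -m jog '[[[-0.004,0,0,0,0,0],[-0.004,0,0,0,0,0],[-0.004,0,0,0,0,0],[-0.004,0,0,0,0,0],[-0.004,0,0,0,0,0],[0,0,0,0,0,0]]]'
python3 - <<'E'
from h import *
s=get_state();t=snapshot("side");d=snapshot("wrist");print(s["tool_pos"],s["contact_force"],s["moment"])
a=cv2.resize(d["frame"][120:300,156:356,::-1],(400,360),interpolation=cv2.INTER_CUBIC)
b=cv2.resize(t["frame"][160:250,200:300,::-1],(400,360),interpolation=cv2.INTER_CUBIC)
cv2.imwrite("pics/w6.png",np.hstack([a,b]))
E
```

```text
clock: 10.2
tool_pos: [0.5683, -0.2639, 0.008]
eef_rot: [0.236, 0.972, -0.0, 0.002]
contact_force: [-1.0, 0.6, 14.5]
opening: 0.51
finger_force: 7.2
[ 0.56834364 -0.26394241  0.0080447 ] [-1.00310299  0.59879607 14.48635356] [ 0.02184878  0.25823175 -0.00795712]
```

View pics/w6.png

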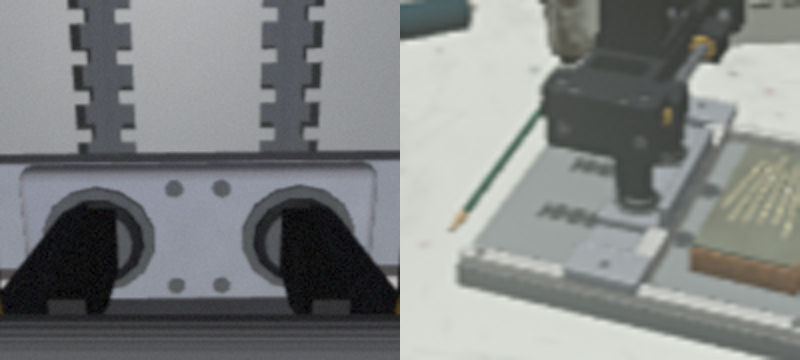

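The bar has moved with the fingers by about 22 mm, shown by the fresh slot length. I continue.

```bash
python3 -m jog '[[[-0.004,0,0,0,0,0],[-0.004,0,0,0,0,0],[-0.004,0,0,0,0,0],[-0.004,0,0,0,0,0],[-0.004,0,0,0,0,0],[-0.004,0,0,0,0,0],[-0.004,0,0,0,0,0],[-0.003,0,0,0,0,0],[-0.002,0,0,0,0,0],[0,0,0,0,0,0]]]'
python3 -m jog '[[[-0.002,0,0,0,0,0],[-0.001,0,0,0,0,0],[0,0,0,0,0,0],[0,0,0,0,0,0]]]'
```

```text
clock: 11.55
tool_pos: [0.597, -0.2784, 0.0081]
eef_rot: [0.236, 0.972, -0.0, 0.001]
contact_force: [-2.7, 1.6, 15.2]
opening: 0.509
finger_force: 7.3
clock: 12.05
tool_pos: [0.5994, -0.2796, 0.008]
eef_rot: [0.236, 0.972, 0.0, 0.001]
contact_force: [-2.4, 1.5, 15.5]
opening: 0.51
finger_force: 7.4
```

```bash
python3 -m jog '[[[-0.001,0,0,0,0,0],[-0.001,0,0,0,0,0],[0,0,0,0,0,0],[0,0,0,0,0,0]]]'
python3 -m jog '[[[-0.001,0,0,0,0,0],[-0.001,0,0,0,0,0],[0,0,0,0,0,0],[0,0,0,0,0,0]]]'
```

```text
clock: 12.55
tool_pos: [0.6012, -0.2805, 0.0081]
eef_rot: [0.236, 0.972, 0.0, 0.001]
contact_force: [-2.9, 1.1, 14.6]
opening: 0.507
finger_force: 7.4
clock: 13.05
tool_pos: [0.6027, -0.2812, 0.0081]
eef_rot: [0.236, 0.972, 0.0, 0.001]
contact_force: [-3.3, 2.0, 15.0]
opening: 0.509
finger_force: 7.7
```

```bash
python3 -m jog '[[[-0.0015,0,0,0,0,0],[-0.0015,0,0,0,0,0],[0,0,0,0,0,0],[0,0,0,0,0,0]]]'
python3 - <<'E'
from h import *
d=snapshot("top");t=snapshot("side");w=snapshot("wrist")
a=cv2.resize(d["frame"][115:225,220:340,::-1],(400,366),interpolation=cv2.INTER_CUBIC)
b=cv2.resize(t["frame"][160:252,210:310,::-1],(400,366),interpolation=cv2.INTER_CUBIC)
cv2.imwrite("pics/w7.png",np.hstack([a,b]))
cv2.imwrite("pics/w7w.png",w["frame"][:,:,::-1])
E
```

```text
clock: 13.55
tool_pos: [0.6026, -0.2812, 0.008]
eef_rot: [0.236, 0.972, 0.0, -0.002]
contact_force: [-8.3, 5.5, 20.9]
opening: 0.513
finger_force: 10.5
```

View pics/w7.png

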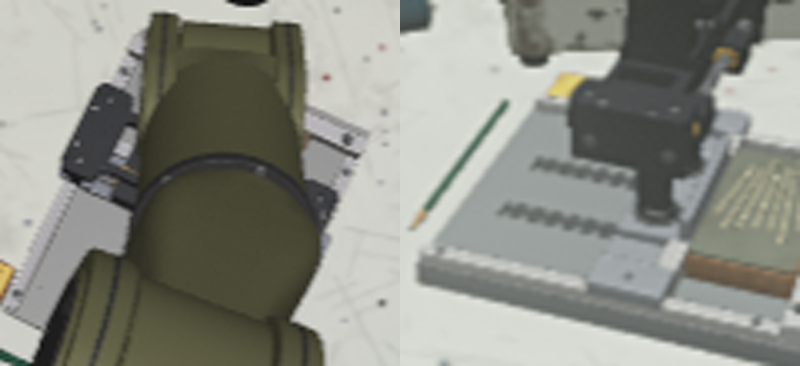

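It is blocked firmly at 10 N with no further motion, so the block is tight. I ease off a little and let the buttons up straight.

```bash
python3 -m jog '[[[0.001,0,0,0,0,0],[0,0,0,0,0,0],[0,0,-0.003,0,0,0],[0,0,-0.002,0,0,0],[0,0,-0.002,0,0,0],[0,0,-0.003,0,0,0],[0,0,-0.005,0,0,0],[0,0,-0.01,0,0,0],[0,0,-0.02,0,0,0],[0,0,-0.03,0,0,0],[0,0,-0.03,0,0,0],[0,0,0,0,0,0]]]'
python3 -m jog '[[[0.02,0,-0.03,0,0,0],[0.04,0,-0.03,0,0,0],[0.04,0.04,0,0,0,0],[0.02,0.04,0,0,0,0],[0,0.05,0,0,0,0],[0,0.05,0,0,0,0],[0,0.05,0,0,0,0],[0,0.05,0,0,0,0],[0,0.05,0,0,0,0],[0,0.03,0,0,0,0],[0,0,0,0,0,0],[0,0,0,0,0,0]]]'
python3 - <<'E'
from h import *
d=snapshot("top")
cv2.imwrite("pics/c8.png",cv2.resize(d["frame"][115:245,200:340,::-1],None,fx=5,fy=4.6,interpolation=cv2.INTER_CUBIC))
for c,st in darkblobs(d["frame"],(225,150,315,220),75,15): print(c,st,ray(d,*c,.05))
E
```

```text
clock: 15.2
tool_pos: [0.6061, -0.2833, 0.1147]
eef_rot: [0.236, 0.972, -0.0, 0.003]
contact_force: [0.3, 0.2, 0.9]
opening: 0.509
finger_force: 0.0
clock: 16.7
tool_pos: [0.6614, 0.0905, 0.1703]
eef_rot: [0.237, 0.972, -0.001, -0.0]
contact_force: [-0.3, -0.5, -0.5]
opening: 0.512
finger_force: 0.0
[280.66666667 169.76923077] [39 12 34 16 39] [ 0.62081671 -0.29070367  0.05      ]
[267.31034483 172.77586207] [37 17 11 11 58] [ 0.61394073 -0.25656951  0.05      ]
[287.16949153 181.6440678 ] [57 26 11 11 59] [ 0.58974176 -0.30604771  0.05      ]
```

View pics/c8.png

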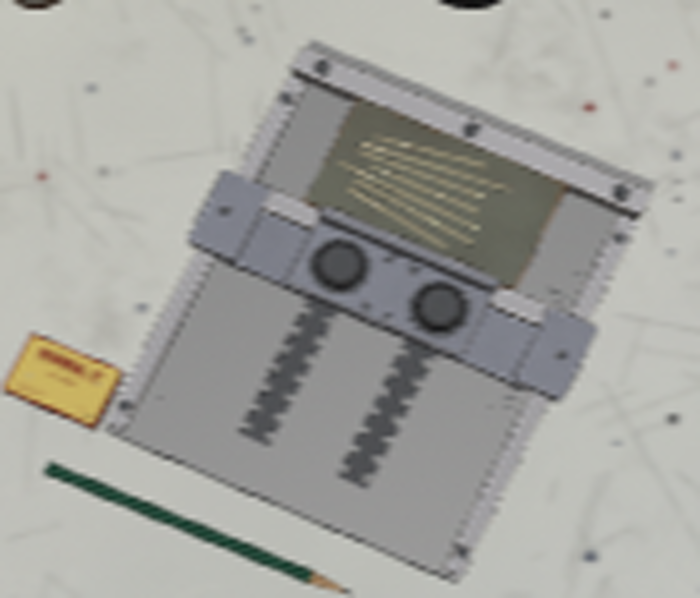

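The block lies square against the fence, the bar has moved about 59.9 mm, and the pencil and matchbox have not moved. I hand the job in.

```bash
python3 -c "
from plant import *
print(finish_job())"
```

```text
the job is handed in; nothing more can be done
None
```

I handed the job in at about 17 s of the 43 s limit: the top-camera picture shows the bar about 60 mm along and the block square against the back fence, the buttons look up, and the arm is clear; the judge returned no verdict.

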